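Clamp a carton with a recessed knob

ROBOT

A 6-joint arm with a two-finger parallel gripper is mounted at the origin on the work surface. World frame = base frame: x ahead of the robot, y to its left, z up, the work surface at z = 0. Lengths are in mm, angles in degrees, forces in N, time in s.
With the tool pointing down it reaches from about 300 to 850 mm from the base axis. Payload 4.2 kg.
Tool frame: the origin (TCP) lies between the finger pads; the fingertips stand 22 mm ahead of it and the grasp point (between the pads) lies 3 mm ahead of it; z points along the fingers, y is the direction in which the jaws open and shut (so a half turn about z gives the same grasp; the last joint's range is limited). The gripper opens to 91 mm and grips with 3 to 60 N. Pads are 32 mm wide; open, the fingers measure 118 mm over their backs; the gripper's body (76 mm by 178 mm) begins 60 mm behind the grasp point.
Start: joints at [-71.734, 18.312, 89.639, -0, 72.044, -1.146], TCP at [191.107, -542.327, 235.976] pointing down, gripper open.
Joint ranges: [-177.97, 177.97], [-48.28, 115.42], [12.27, 149.76], [-77.06, 257.06], [2.81, 150.46], [-146.56, 146.56]. Speed limits (degrees/s): [147.25, 147.25, 180, 180, 180, 180].

INTERFACE

Orientations are given as [roll, pitch, yaw] about the fixed x, y, z axes, in that order (R = Rz(yaw) Ry(pitch) Rx(roll)).
In Python, from workcell import * gives the robot as it stands.
- The arm moves only by the shell command python3 -m jog 'ROWS' [OPENING] [FORCE]. ROWS is text: rows parted by semicolons, each of 6 numbers parted by spaces: the shift along the tool's x, y, z in units of 0.5 m (1.0 is 0.5 m), then the turn, a rotation vector about the tool's x, y, z in units of pi/2 rad (1.0 is pi/2 rad). A call has 1 to 20 rows; each row is the pose to reach, as a shift and turn from the pose measured when the call began, along the tool's axes at that moment; what a row does not reach only later rows make up. A row lasts 1/12 s, in which the tool goes at most 41.7 mm and 7.16 degrees, less where a joint would pass 70% of its speed; a pose out of reach is approached as far as the arm can. A call with a number of a shift or a turn outside -1 to 1 is refused whole. A call with a gripper value outside its range is refused whole. OPENING is the opening, from -1 (shut) to 1 (fully open), set as the call begins (- or left out, the last holds). The fingers move at their own pace and stop on an object; FORCE is the grip in N (left out, the last holds). Time passes only in rows, so rows that repeat a pose let the fingers close. It gives the time, the measured TCP pose, the force and the opening at its end, in the units of the state.
- state(): the state, without advancing time (a new reading comes with each control period).
- grab_frame(name): name is "scene" or "top" or "wrist"; returns the picture (420x560x3 uint8, red, green, blue); there is no depth.
- calibration(name): a dict with "mtx" (3x3 intrinsics, pixels), "rvec" (rotation vector, rad) and "tvec" (3), from world to camera coordinates, as OpenCV has them. Camera axes: x right, y down, z forward; pixel columns grow to the right and rows downward; lengths in mm; the calibration is good to about 2 mm. A picture is of the moment at which its call begins: read the wrist's pose just before it. calibration takes no time and is no camera call; for the wrist camera it gives the pose at the moment of the call.
- job_done(): hands the job in, once; it reports no verdict.
Trained networks look in the newest picture that a camera, given by its name, has taken for a name from the list of things; names that differ only in an ending like _2 or _b are one class to them, and where a whole thing is asked for, a point or a joint stands for the part that bears it (a point fixed in the world has none). Each returns a list of dicts, best first, with "confidence" (0 to 1); they miss things now and then, are a little off and sometimes report something else, mostly with a low value. They report only what shows in the picture. A call takes as long as a camera call.
- spot_in(query, camera): "rect" ([left, top, right, bottom] in pixels, round what is visible of it).
- tip_of(query, camera): "location" ([column, row] in pixels: a listed point, or the origin of a listed thing).
The state is a dict: "time_s": time; "qpos": joint angles; "qvel": joint speeds; "effort": joint torques, N m; "ee_pos": TCP position; "ee_rot": TCP orientation; "force": force on the tool from outside, world axes, zero at the start; "torque": the same for the moment, N m; "gripper_width": finger opening in mm.
Only numpy, scipy, OpenCV 4.12 (cv2) and the standard library are available. Lean on these libraries where they do the work, as an engineer would, in place of code of your own. Each camera call takes 0.05 s, during which the arm holds its last target. There are 200 camera calls.

TASK

Stand the yellow carton upright in the middle of the bed of the clamping fixture, between the rubber jaw and the steel fence with its narrow (40 mm) width across the gap, and let go of it. Then reach into the round recess and turn the orange knob clockwise until the jaw holds the carton against the fence with about 12 newtons; never squeeze it with more than 22, and leave the other things on the bench where they are.

Things in the scene. Friction and masses are not known exactly. Their poses are not given: they have to be found in the camera images.
- carton_mid (a point): Centre of the loose yellow carton (green band, white label on top), 60 mm long along its x, 40 mm wide along its y, 60 mm high along its z, about 0.16 kg, a rigid body. It stands upright on the bench at the start, so this point is 30 mm above what it stands on.
- carton: The same yellow carton; origin at the centre of its underside, axes as above.
- fixture: Fixed clamping fixture, origin at bench level. Aluminium base plate (the bed) 8 mm thick, 120 mm along x, from y = -85 to +125 mm. On it a blue housing 100 x 100 mm, centred at x 0, y +75 mm, top 71 mm above the bench, with the recessed knob in its top. From the housing the jaw comes out towards -y, over the bed, to the steel fence.
- bed (a point): Point on the bed's upper face (8 mm above the bench) between jaw and fence: x 0, y -23 mm in the fixture's frame, axes the same. The fence is a plate 80 mm along x, 12 mm thick, top 48 mm above the bench, parallel to the jaw. It was set by hand and is not measured, only seen: its face lies at y = -49 to -57 mm of the fixture. The bed is open at +x and -x, so there is room for fingers there.
- jaw: Jaw plate, 64 mm along x, 36 mm high, lower edge 11 mm above the bench. Origin at bench level; its rubber face, looking to -y, is 5 mm from the origin towards -y (at y = 5 mm - 7 mm x knob angle in the fixture's frame). It is sprung, 5 N per mm: once the carton is pushed against the fence each further radian of the knob adds roughly 30 N.
- recess (a point): Centre of the mouth of the round recess in the housing's top, 71 mm above the bench. The recess is 83 mm across and 45 mm deep (floor 26 mm above the bench), the knob at its centre; open the fingers only part way before reaching in. Axes as the fixture's.
- knob_grip (a point): Point on the knob's vertical axis at the height to grip, 54 mm above the bench, 17 mm below the lip and 28 mm above the recess's floor. The orange grip bar is 36 mm long, 14 mm wide, from the recess's floor up to 63 mm above the bench; under it is a flat disc, 32 mm across, 3 mm high. This point does not turn with the knob; axes as the fixture's.
- knob (a joint): Knob angle, rad, 0 to 5, growing clockwise seen from above; 0 to 0.5 at the start. At q the grip bar lies along the fixture's x turned by -q about z. Each rad moves the jaw 7 mm to -y. It stays where left. Turning takes about 0.14 N m of friction (more when fast), plus 0.007 N m per newton on the carton: 0.08 N m more at 12 N. Touch comes about 1.5 to 3.2 rad after the start.
- basket: Loose blue basket of cartons, 85 x 130 mm, 80 mm high; leave it alone.
- tape: Loose roll of brown tape lying flat, 96 mm across, 45 mm high; leave it alone.
- fan: Loose black desk fan, 130 x 160 mm, 190 mm high; leave it alone.
- clipboard: Loose brown clipboard lying flat, 310 x 225 mm, 17 mm high; leave it alone.

How it is judged (in metres and radians):
On the way, in this order (a step that is already met when the one before it is completed fails the run):
1. the carton stands on the bed between jaw and fence, let go, not yet clamped (z of carton_mid in the frame of bed between 0.027 and 0.033 m and x of carton_mid in the frame of bed between -0.02 and 0.02 m and y of carton_mid in the frame of bed between -0.02 and 0.012 m and angle between carton_mid's own z axis and vertical below 0.1 rad and angle between the y axis of carton and the y axis of fixture, either way round below 0.3 rad and contact force between the fingers and carton below 0.1 N and contact force between jaw and carton below 3 N), for 0.2 s.
2. the knob has been turned until the jaw presses the carton (contact force between jaw and carton above 6 N), for 0.2 s.
At the end, for the whole second after the job is handed in: The carton stands upright on the bed (within 20 mm of its middle along x, square to the fence within 0.08 rad, at rest), let go, and the jaw presses it against the fence with 6 to 18 N (contact force between jaw and carton between 6 and 18 N and z of carton_mid in the frame of bed between 0.027 and 0.033 m and x of carton_mid in the frame of bed between -0.02 and 0.02 m and angle between carton_mid's own z axis and vertical below 0.05 rad and angle between the y axis of carton and the y axis of fixture, either way round below 0.08 rad and linear speed of carton below 0.01 m/s and velocity of joint knob between -0.05 and 0.05 rad/s); the robot touches nothing.
It fails at once if the carton is squeezed by the jaw with more than 22 N (contact force between jaw and carton above 22 N).
It fails at once if the basket is moved more than 30 mm (distance of basket from where it was at the start of the episode above 0.03 m).
It fails at once if the tape is moved more than 30 mm (distance of tape from where it was at the start of the episode above 0.03 m).
It fails at once if the fan is moved more than 30 mm (distance of fan from where it was at the start of the episode above 0.03 m).
It fails at once if the clipboard is moved more than 30 mm (distance of clipboard from where it was at the start of the episode above 0.03 m).
It also fails if it takes over 72 s, if anything falls off the work surface, if the arm or the gripper's body presses on something with over 40 N, if the wrist force passes 120 N, or if a joint passes its speed limit or range.

## Working session

There is one attempt and no reset: what is moved stays moved. The work goes in short steps, Python scripts to look and compute and a shell command to move; the robot and the scene stay as the last step left them, time stands still between calls to the robot, and variables do not carry over. Pictures are saved under pics/ and viewed, about 8 in all and at most 12, crops included, and the job is handed in when it is done.

```bash
mkdir -p pics; ls; cat > h.py <<'E'
from workcell import *
import numpy as np, cv2
from scipy.spatial.transform import Rotation as R
def cam(n):
    c=calibration(n); return np.array(c["mtx"],float),np.array(c["rvec"],float).ravel(),np.array(c["tvec"],float).ravel()
def ray(c,px,z):
    K,r,t=c; M=R.from_rotvec(r).as_matrix(); o=-M.T@t
    d=M.T@np.linalg.inv(K)@np.array([px[0],px[1],1.0]); return o+d*(z-o[2])/d[2]
def proj(c,P):
    K,r,t=c; return cv2.projectPoints(np.atleast_2d(np.array(P,float)),r,t,K,None)[0][:,0]
def save(n,img,s=1):
    img=cv2.cvtColor(img,cv2.COLOR_RGB2BGR); img=cv2.resize(img,None,fx=s,fy=s,interpolation=cv2.INTER_CUBIC); cv2.imwrite('pics/'+n+'.png',img)
E
python3 - <<'E'
from h import *
s=state(); print({k:np.round(v,2) for k,v in s.items()})
im=grab_frame("top"); save("top0",im,1.4)
im=grab_frame("scene"); save("scene0",im,1.4)
for cn in ("top","scene"):
    c=cam(cn); print(cn,"cam pos",-R.from_rotvec(c[1]).as_matrix().T@c[2])
    for q,z in (("carton_mid",30),("bed",8),("recess",71),("knob_grip",54),("fixture",0),("jaw",0),("carton",0)):
        for d in tip_of(q,cn)[:2]: print(q,d["location"],round(d["confidence"],2),np.round(ray(c,d["location"],z),1))
    for q in ("basket","tape","fan","clipboard"):
        for d in spot_in(q,cn)[:1]: print(q,d)
E
```

```text
pics
{'time_s': np.float64(0.0), 'qpos': array([-71.73,  18.35,  89.71,  -0.  ,  72.04,  -1.14]), 'qvel': array([-0.  , -0.07,  0.02, -0.08,  0.04,  0.01]), 'effort': array([  0.  , -41.25, -23.2 ,   0.07,   0.05,  -0.  ]), 'ee_pos': array([ 190.96, -541.88,  235.13]), 'ee_rot': array([-179.9 ,   -0.  ,   19.41]), 'force': array([-0.47,  0.39, -0.57]), 'torque': array([0.  , 0.02, 0.02]), 'gripper_width': np.float64(91.24)}
top cam pos [ 307.13077115  -45.18865028 1633.24118224]
carton_mid [344.8, 247.1] 0.85 [ 526.9 -251.2   30. ]
bed [243.3, 253.4] 0.82 [527.6  72.9   8. ]
recess [204.8, 253.9] 0.94 [524.1 186.9  71. ]
knob_grip [207.5, 251.2] 0.92 [534.4 180.8  54. ]
fixture [231.7, 251.2] 0.71 [537.9 110.6   0. ]
jaw [231.0, 255.7] 0.5 [523.4 113.3   0. ]
carton [247.8, 179.1] 0.7 [776.2  49.    0. ]
carton [231.4, 254.7] 0.68 [526.6 111.9   0. ]
basket {'rect': [226.8, 163.9, 271.5, 194.4], 'confidence': 0.94}
tape {'rect': [289.2, 157.5, 319.0, 188.3], 'confidence': 0.68}
fan {'rect': [74.5, 218.1, 146.6, 263.5], 'confidence': 0.98}
clipboard {'rect': [396.1, 184.2, 491.4, 289.0], 'confidence': 0.57}
scene cam pos [1497.50979843   -8.67205306 1289.28808593]
carton_mid [213.0, 179.6] 0.8 [ 527.3 -258.1   30. ]
bed [313.0, 192.4] 0.84 [544.6  83.9   8. ]
bed [212.1, 180.9] 0.19 [ 516.2 -264.8    8. ]
recess [344.3, 178.8] 0.94 [529.3 182.4  71. ]
knob_grip [343.9, 182.4] 0.71 [531.2 183.3  54. ]
knob_grip [318.8, 193.0] 0.65 [580.2  99.6  54. ]
fixture [316.6, 191.8] 0.63 [535.4  96.8   0. ]
carton [212.9, 188.4] 0.86 [ 542.3 -259.5    0. ]
basket {'rect': [282.8, 229.2, 324.2, 265.8], 'confidence': 0.7}
tape {'rect': [226.8, 231.1, 255.0, 265.4], 'confidence': 0.89}
fan {'rect': [406.6, 167.7, 471.1, 234.1], 'confidence': 0.78}
clipboard {'rect': [82.1, 146.8, 157.3, 226.1], 'confidence': 0.6}
```

View pics/top0.png

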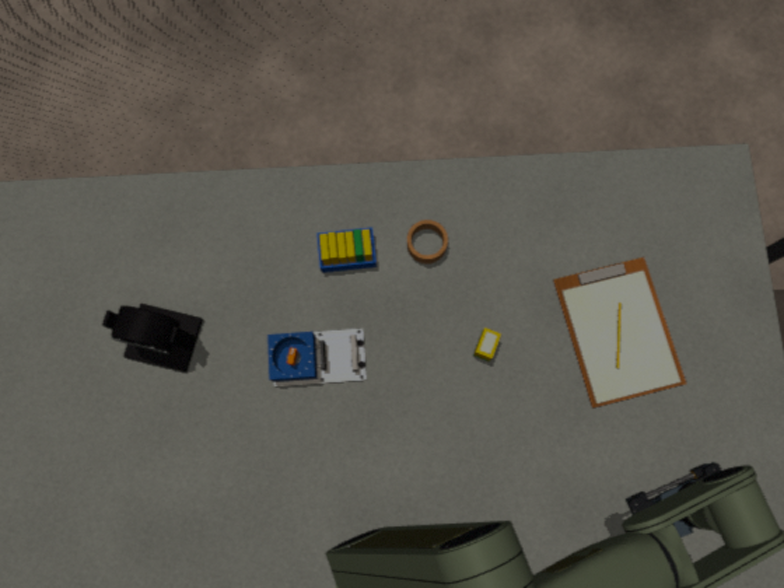

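View pics/scene0.png

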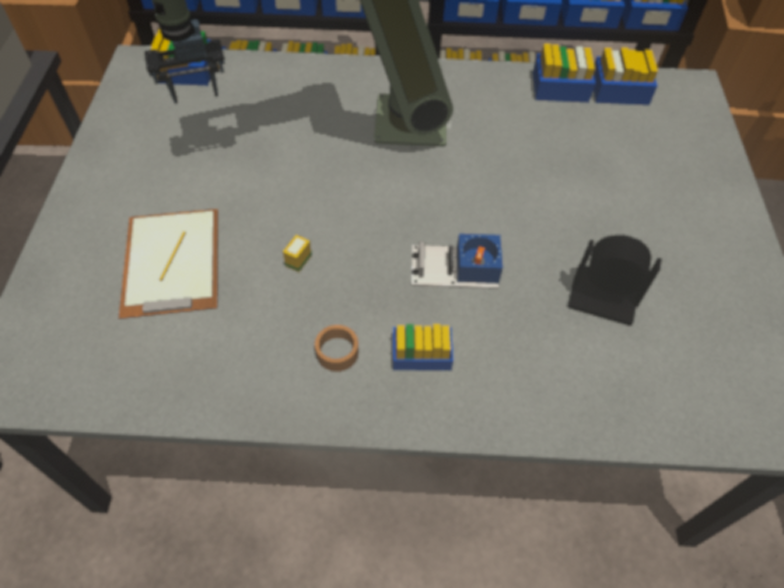

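The top view shows the carton near (343,247) in original pixels. The fixture is near (227,254), with the recess at its left end and the fence at its right. Nothing lies between them, so I'll move above the carton.

```bash
r=".83 -.32 0 0 0 0"; python3 -m jog '.83 -.32 0 0 0 0; .83 -.32 0 0 0 0; .83 -.32 0 0 0 0; .83 -.32 0 0 0 0; .83 -.32 0 0 0 0; .83 -.32 0 0 0 0; .83 -.32 0 0 0 0; .83 -.32 0 0 0 0; .83 -.32 0 0 0 0; .83 -.32 0 0 0 0; .83 -.32 0 0 0 0; .83 -.32 0 0 0 0; .83 -.32 0 0 0 0; .83 -.32 0 0 0 0; .83 -.32 0 0 0 0'
python3 - <<'E'
from h import *
s=state(); print(s["ee_pos"],s["ee_rot"]); c=cam("wrist")
M=R.from_rotvec(c[1]).as_matrix(); o=-M.T@c[2]
T=R.from_euler("xyz",s["ee_rot"],degrees=True).as_matrix()
print("cam in tool",T.T@(o-s["ee_pos"]),"axis",T.T@M.T@[0,0,1])
save("w1",grab_frame("wrist"),1)
for d in tip_of("carton_mid","wrist")[:2]: print(d,ray(c,d["location"],30))
E
```

```text
time_s: 2.45
ee_pos: [528.4, -254.3, 236.0]
ee_rot: [180.0, 0.0, 19.3]
force: [0.6, -0.2, -0.3]
gripper_width: 91.4
[ 528.43366753 -254.29863781  235.95591169] [1.79994843e+02 3.38064509e-02 1.93405924e+01]
cam in tool [  79.38238582    0.84690218 -150.26404995] axis [-2.80272376e-01  2.38940331e-04  9.59920485e-01]
{'location': [281.8, 189.5], 'confidence': 0.58} [ 527.63206833 -259.51159659   30.        ]
```

View pics/w1.png

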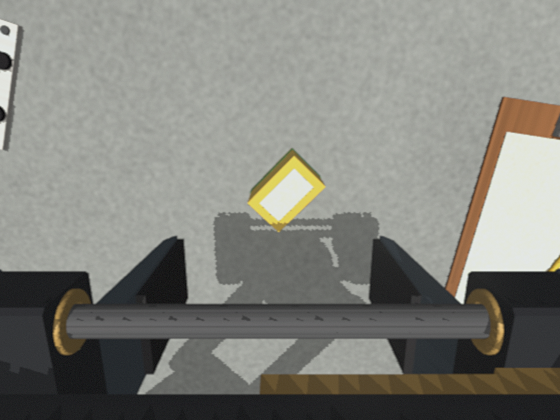

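The wrist picture shows the carton top face with corners near (248,201), (279,230), (325,187) and (293,155). I'll fit that rectangle.

```bash
cat >> h.py <<'E'
def toolmove(dw,s):
    "world shift -> tool shift in jog units"
    return R.from_euler("xyz",s["ee_rot"],degrees=True).as_matrix().T@np.array(dw)/500
def topface(im,c,z):
    h=cv2.cvtColor(im,cv2.COLOR_RGB2HSV); m=((h[...,0]>18)&(h[...,0]<36)&(h[...,1]>90)&(h[...,2]>150)).astype(np.uint8)
    m[260:]=0; n,l,st,_=cv2.connectedComponentsWithStats(m); k=1+np.argmax(st[1:,4]); 
    cn=max(cv2.findContours((l==k).astype(np.uint8),0,1)[0],key=cv2.contourArea)[:,0]
    P=np.array([ray(c,p,z)[:2] for p in cn],np.float32); return cn,cv2.minAreaRect(P)
E
python3 - <<'E'
from h import *
s=state();c=cam("wrist");im=grab_frame("wrist")
cn,r=topface(im,c,60); print(st:=cn.min(0),cn.max(0),r); print(cv2.boxPoints(r))
p=s["ee_pos"]; print("box px",proj(c,[[*b,60] for b in cv2.boxPoints(r)]))
print(toolmove([r[0][0]-p[0],r[0][1]-p[1],0],s))
E
```

```text
[248 156] [324 231] ((530.8958740234375, -261.6732177734375), (40.28877258300781, 60.35592269897461), 64.86279296875)
[[ 495.0189  -267.09058]
 [ 549.6587  -292.729  ]
 [ 566.7728  -256.25586]
 [ 512.13306 -230.61743]]
box px [[277.87994876 232.07856869]
 [325.44073294 186.27931927]
 [293.44334875 154.45160886]
 [245.9098582  202.46332769]]
[-1.16180222e-04  1.51915747e-02  4.31078305e-06]
```

```bash
python3 -m jog '0 .015 .2 0 0 -.506; 0 .015 .2 0 0 -.506; 0 .015 .2 0 0 -.506; 0 .015 .2 0 0 -.506; 0 .015 .2 0 0 -.506; 0 .015 .2 0 0 -.506; 0 .015 .2 0 0 -.506; 0 .015 .2 0 0 -.506; 0 .015 .26 0 0 -.506; 0 .015 .32 0 0 -.506; 0 .015 .36 0 0 -.506; 0 .015 .394 0 0 -.506; 0 .015 .394 0 0 -.506; 0 .015 .394 0 0 -.506'
python3 -m jog '0 0 0 0 0 0;0 0 0 0 0 0;0 0 0 0 0 0;0 0 0 0 0 0;0 0 0 0 0 0;0 0 0 0 0 0;0 0 0 0 0 0;0 0 0 0 0 0;0 0 0 0 0 0;0 0 0 0 0 0' -1 20
python3 -m jog '0 0 -.05 0 0 0;0 0 -.1 0 0 0;0 0 -.15 0 0 0;0 0 -.2 0 0 0;0 0 -.3 0 0 0;0 0 -.3 0 0 0;0 0 -.3 0 0 0'
```

```text
time_s: 3.77
ee_pos: [530.5, -261.8, 38.8]
ee_rot: [-179.9, 0.0, 64.8]
force: [0.9, -0.6, 0.4]
gripper_width: 91.1
time_s: 4.6
ee_pos: [530.7, -261.9, 39.4]
ee_rot: [-180.0, 0.0, 64.8]
force: [-1.2, 0.3, 4.7]
gripper_width: 60.0
time_s: 5.18
ee_pos: [532.4, -262.7, 192.6]
ee_rot: [179.6, 0.0, 64.8]
force: [0.4, 0.2, -1.6]
gripper_width: 59.9
```

```bash
python3 -m jog '.06 -.03 -.095 0 0 -.28;.12 -.06 -.095 0 0 -.28;.18 -.09 -.095 0 0 -.28;.24 -.12 -.095 0 0 -.28;.3 -.15 -.095 0 0 -.28;.36 -.18 -.095 0 0 -.28;.42 -.206 -.095 0 0 -.28;.482 -.236 -.095 0 0 -.28;.482 -.236 -.095 0 0 -.28;.482 -.236 -.095 0 0 -.28;.482 -.236 -.095 0 0 -.28;.482 -.236 -.095 0 0 -.28'
python3 - <<'E'
from h import *
s=state();c=cam("wrist");im=grab_frame("wrist");save("w2",im,1.4);print(s["ee_pos"],s["ee_rot"])
for q,z in (("bed",8),("recess",71),("knob_grip",54),("fixture",0),("jaw",0),("carton_mid",190)):
    for d in tip_of(q,"wrist")[:2]: print(q,d["location"],round(d["confidence"],2),np.round(ray(c,d["location"],z),1))
E
```

```text
time_s: 6.18
ee_pos: [527.8, 4.9, 238.0]
ee_rot: [179.8, 0.2, 89.9]
force: [-0.6, -0.7, -1.4]
gripper_width: 59.9
[527.77834792   4.85840642 238.04044388] [179.79682427   0.20588469  89.90531658]
bed [279.2, 105.6] 0.67 [530.2  79.1   8. ]
fixture [275.8, 81.6] 0.97 [526.9 101.6   0. ]
jaw [275.1, 69.9] 0.57 [526.3 112.3   0. ]
jaw [517.1, 140.2] 0.47 [773.7  44.5   0. ]
```

View pics/w2.png

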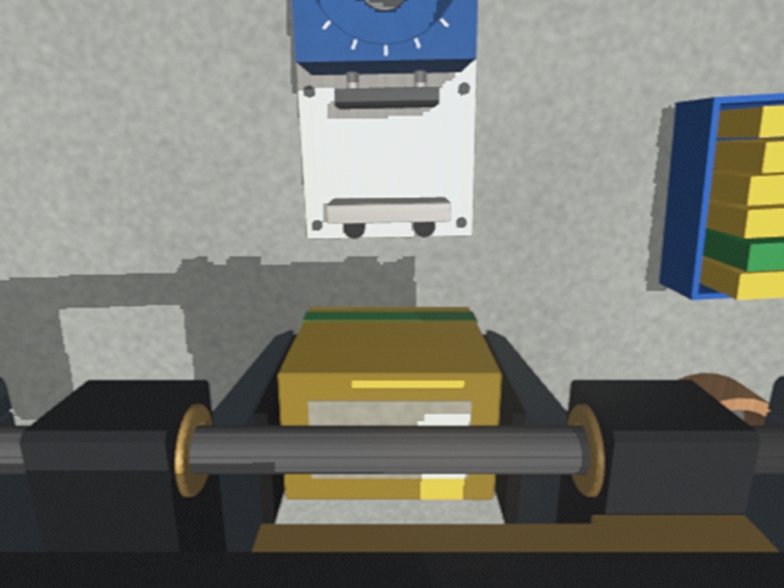

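The picture shows the bed between the jaw (scaled rows 88–108) and the fence (rows 198–222), with plate corners at (308,238) and (471,236). The carton is held straight. I'll refine the edges numerically.

```bash
python3 - <<'E'
from h import *
c=cam("wrist");im=grab_frame("wrist");g=cv2.cvtColor(im,cv2.COLOR_RGB2GRAY).astype(int);cv2.imwrite("pics/raw2.png",im[...,::-1])
for col in (250,278,305): print(col,"rows45-180:",*g[45:180,col])
for row in (100,125,160): print(row,"c205-230",*g[row,205:230],"| c325-350",*g[row,325:350])
for row in (30,): print(row,"c200-225",*g[row,200:225],"| c325-350",*g[row,325:350])
E
```

```text
250 rows45-180: 55 50 50 50 50 48 69 110 131 134 133 132 131 150 197 203 199 196 163 114 102 105 103 104 105 106 105 101 78 65 61 52 54 103 165 173 171 170 168 189 232 235 233 233 233 233 233 233 233 233 233 233 233 233 233 233 234 233 233 233 233 233 233 233 233 233 233 233 233 234 233 233 233 233 233 233 233 233 233 233 233 233 232 233 233 233 233 232 232 233 232 233 233 232 233 236 232 153 99 99 103 136 187 205 208 206 203 203 202 201 198 198 198 200 179 104 62 65 66 65 66 67 67 62 64 106 165 175 173 175 173 174 173 171 171
278 rows45-180: 48 48 50 51 51 51 50 54 105 163 171 169 170 169 169 171 171 164 130 107 104 104 108 107 107 107 105 92 66 62 59 51 78 139 168 170 168 188 232 236 234 233 233 233 233 233 233 233 233 232 233 233 233 233 233 233 233 232 233 233 233 233 233 234 233 233 233 233 233 233 233 233 233 233 233 233 233 233 233 233 233 233 233 232 233 233 233 233 233 233 233 233 233 233 237 233 169 108 100 108 126 161 203 211 211 208 205 204 207 205 202 204 203 196 193 229 234 232 231 232 232 232 234 230 194 170 167 169 171 173 170 165 165 166 169
305 rows45-180: 49 52 53 
[... 693 characters left out ...]
8 171 172 173 175 173 169 169 168 166
125 c205-230 174 170 168 167 169 168 172 173 168 146 150 209 233 234 233 232 232 232 232 231 232 233 233 233 232 | c325-350 233 232 233 233 232 232 232 232 232 234 233 216 177 169 170 170 169 170 170 172 173 174 173 174 171
160 c205-230 171 172 171 170 169 170 170 166 164 163 166 159 154 200 233 233 197 128 97 99 102 102 99 110 173 | c325-350 132 101 100 103 100 101 128 199 232 233 220 183 163 164 167 169 169 168 167 165 164 167 166 168 168
30 c200-225 162 162 162 164 167 165 143 116 108 106 102 100 99 99 101 100 101 101 99 100 101 100 101 102 101 | c325-350 102 101 102 101 100 101 101 100 101 101 100 99 97 110 152 179 180 177 175 174 171 169 169 168 170
```

```bash
python3 - <<'E'
from h import *
s=state();c=cam("wrist");im=cv2.imread("pics/raw2.png",0).astype(float)
def edge(v,a,b,sgn):  # subpixel position of strongest gradient of sign
    d=np.diff(v)*sgn; k=a+np.argmax(d[a:b]); w=np.clip(d[k-2:k+3],0,None); return ((np.arange(k-2,k+3)+.5)*w).sum()/w.sum()
P={}
L=[];Rr=[]
for r in range(88,165,4):
    L.append(ray(c,(edge(im[r],205,225,1),r),8)[:2]); Rr.append(ray(c,(edge(im[r],328,345,-1),r),8)[:2])
F=[];J=[];FT=[];FB=[]
for col in range(246,310,6):
    v=im[:,col]
    F.append(ray(c,(col,edge(v,130,150,-1)),8)[:2])       # fence foot
    FT.append(ray(c,(col,edge(v,140,155,1)),48)[:2])      # fence inner top edge
    J.append((col,edge(v,60,90,1),edge(v,66,78,-1),edge(v,45,70,-1)))
for col in list(range(266,290,4)): FB.append(ray(c,(col,edge(im[:,col],162,180,-1)),8)[:2])
def line(p,ax):
    p=np.array(p); k=np.polyfit(p[:,ax],p[:,1-ax],1); return k, np.abs(np.polyval(k,p[:,ax])-p[:,1-ax]).max()
for n,p,ax in (("left",L,1),("right",Rr,1),("fence foot",F,0),("fence top",FT,0),("front",FB,0)):
    k,e=line(p,ax); print(n,"slope deg",np.degrees(np.arctan(k[0])).round(2),"at",(80 if ax else 528),np.polyval(k,80 if ax else 528).round(1),"res",e.round(2))
print("jaw rows",np.round(J[0],1),np.round(J[5],1),np.round(J[-1],1))
for j in (J[0],J[5],J[-1]): print("jaw face top edge z47",ray(c,(j[0],j[2]),47)[:2])
E
```

```text
left slope deg -1.08 at 80 467.7 res 0.27
right slope deg -1.04 at 80 587.7 res 0.25
fence foot slope deg 1.08 at 528 45.2 res 0.34
fence top slope deg 1.06 at 528 45.3 res 0.16
front slope deg 2.17 at 528 17.2 res 0.11
jaw rows [246.   78.2  73.1  63.8] [276.   77.6  72.3  62.9] [306.   77.5  71.8  61.9]
jaw face top edge z47 [502.34997838 107.05707867]
jaw face top edge z47 [528.0642245  107.62155474]
jaw face top edge z47 [553.77841908 108.03446263]
```

```bash
python3 -m jog '.07 0 0 0 0 -.013;.142 0 0 0 0 -.013;.142 0 .05 0 0 -.013;.142 0 .1 0 0 -.013;.142 0 .15 0 0 -.013;.142 0 .2 0 0 -.013;.142 0 .25 0 0 -.013;.142 0 .3 0 0 -.013;.142 0 .34 0 0 -.013;.142 0 .36 0 0 -.013;.142 0 .37 0 0 -.013;.142 0 .376 0 0 -.013;.142 0 .376 0 0 -.013;.142 0 .376 0 0 -.013'
```

```text
time_s: 7.75
ee_pos: [530.3, 75.9, 52.1]
ee_rot: [179.5, 0.2, 91.1]
force: [-0.2, -0.1, -1.2]
gripper_width: 60.1
```

```bash
python3 -m jog '0 -.005 .002 0 0 0;0 -.005 .004 0 0 0;0 -.005 .006 0 0 0;0 -.005 .008 0 0 0;0 -.005 .009 0 0 0;0 -.005 .009 0 0 0'
```

```text
time_s: 8.25
ee_pos: [527.9, 75.8, 47.7]
ee_rot: [179.5, 0.2, 91.1]
force: [-0.3, -1.0, 0.8]
gripper_width: 60.1
```

```bash
python3 -m jog '0 0 0 0 0 0;0 0 0 0 0 0;0 0 0 0 0 0;0 0 0 0 0 0;0 0 0 0 0 0;0 0 0 0 0 0;0 0 0 0 0 0;0 0 0 0 0 0' 0.8
python3 -m jog '0 0 -.03 0 0 0;0 0 -.08 0 0 0;0 0 -.14 0 0 0;0 0 -.22 0 0 0;0 0 -.3 0 0 0;0 0 -.38 0 0 0;.05 0 -.38 0 0 0;.05 0 -.38 0 0 0;.05 0 -.38 0 0 0'
python3 - <<'E'
from h import *
s=state();c=cam("wrist");im=grab_frame("wrist");save("w3",im,1.4);cv2.imwrite("pics/raw3.png",im[...,::-1]);print(s["ee_pos"],s["ee_rot"])
for q,z in (("carton_mid",38),("recess",71),("knob_grip",54)):
    for d in tip_of(q,"wrist")[:1]: print(q,d["location"],round(d["confidence"],2),np.round(ray(c,d["location"],z),1))
try:
    cn,r=topface(im,c,68);print(r,cn.min(0),cn.max(0))
except Exception as e: print(e)
E
```

```text
time_s: 8.92
ee_pos: [527.9, 75.8, 47.7]
ee_rot: [179.5, 0.2, 91.1]
force: [-0.2, 1.1, 0.1]
gripper_width: 82.0
time_s: 9.67
ee_pos: [525.6, 101.9, 237.9]
ee_rot: [179.5, 0.2, 91.2]
force: [-0.6, -0.1, -0.9]
gripper_width: 81.8
[525.61552853 101.88122192 237.85987068] [1.79514175e+02 1.79353548e-01 9.11741173e+01]
carton_mid [274.6, 215.5] 0.73 [524.8  73.4  38. ]
recess [278.6, 106.2] 0.69 [526.2 176.5  71. ]
knob_grip [275.7, 106.7] 0.71 [523.9 175.8  54. ]
((528.1329956054688, 75.31491088867188), (59.69751739501953, 39.642433166503906), 1.0513147115707397) [245 202] [311 244]
```

View pics/w3.png

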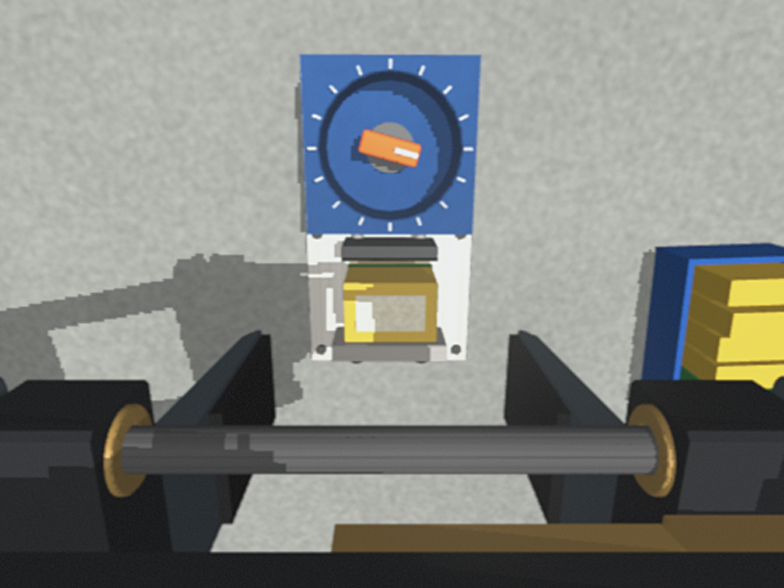

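The carton stands square and free between jaw and fence at (528,75). The orange bar is at scaled (390,148), tilted clockwise. Next I'll measure the bar's angle and centre.

```bash
python3 - <<'E'
from h import *
s=state();c=cam("wrist");im=cv2.imread("pics/raw3.png");h=cv2.cvtColor(im,cv2.COLOR_BGR2HSV)
o=((h[...,0]>3)&(h[...,0]<18)&(h[...,1]>130)&(h[...,2]>130)).astype(np.uint8);o[:80]=0;o[130:]=0;o[:,:240]=0;o[:,320:]=0
w=((h[...,1]<70)&(h[...,2]>170)).astype(np.uint8);w[:95]=0;w[120:]=0;w[:,:270]=0;w[:,305:]=0
o=cv2.morphologyEx(o|w,cv2.MORPH_OPEN,np.ones((2,2),np.uint8))
y,x=np.nonzero(o);P=np.array([ray(c,p,63)[:2] for p in zip(x,y)],np.float32);print(len(x),x.min(),x.max(),y.min(),y.max());print("bar",cv2.minAreaRect(P),cv2.boxPoints(cv2.minAreaRect(P)))
q=P-P.mean(0);_,_,V=np.linalg.svd(q,full_matrices=False);print("mean",P.mean(0),"angle",np.degrees(np.arctan2(V[0,1],V[0,0])))
b=((h[...,0]>100)&(h[...,0]<125)&(h[...,1]>120)&(h[...,2]>110)).astype(np.uint8);b[:,:200]=0;b[:,360:]=0;b[175:]=0
y,x=np.nonzero(b);P=np.array([ray(c,p,71)[:2] for p in zip(x,y)],np.float32);print("housing",x.min(),x.max(),y.min(),y.max(),cv2.minAreaRect(P))
E
```

```text
679 258 300 94 119
bar ((526.2286376953125, 174.85092163085938), (13.535795211791992, 35.56087112426758), 75.7859115600586) [[507.33072 172.65613]
 [541.8029  163.92432]
 [545.1266  177.04572]
 [510.65436 185.77753]]
mean [525.5102 175.1084] angle -14.1415615
housing 215 342 39 166 ((525.2131958007812, 175.92535400390625), (98.7842025756836, 98.6817855834961), 0.9103657603263855)
```

```bash
python3 -m jog '.05 .004 0 0 0 -.829;.1 .004 0 0 0 -.829;.148 .004 0 0 0 -.829;.148 .004 .05 0 0 -.829;.148 .004 .1 0 0 -.829;.148 .004 .15 0 0 -.829;.148 .004 .2 0 0 -.829;.148 .004 .236 0 0 -.829;.148 .004 .236 0 0 -.829;.148 .004 .236 0 0 -.829;.148 .004 .236 0 0 -.829;.148 .004 .236 0 0 -.829;.148 .004 .236 0 0 -.829;.148 .004 .236 0 0 -.829' -.3 40
python3 - <<'E'
from h import *
s=state();print(s["ee_pos"],s["ee_rot"],s["qpos"].round(1) if hasattr(s["qpos"],'round') else s["qpos"],s["torque"],s["gripper_width"]);p=s["ee_pos"]
print(toolmove([525.9-p[0],175.7-p[1],58-p[2]],s))
T=R.from_euler("xyz",s["ee_rot"],degrees=True);W=R.from_euler("xyz",[180,0,165.8],degrees=True);print((T.inv()*W).as_rotvec()/(np.pi/2))
E
```

```text
time_s: 11.03
ee_pos: [526.5, 174.1, 117.9]
ee_rot: [-179.9, 0.3, 165.6]
force: [-0.2, -0.6, -0.2]
gripper_width: 32.0
[526.47957958 174.08898123 117.85349529] [-179.85635697    0.33054469  165.58508796] [ 17.3  22.2 102.2  -0.4  55.3 -58.1] [ 0.05414823 -0.18394301 -0.02055073] 32.031809607183156
[0.00261533 0.00313211 0.11968642]
[-0.00160292  0.00366972 -0.00239251]
```

```bash
python3 -m jog '.003 .003 .02 -.002 .004 -.002;.003 .003 .05 -.002 .004 -.002;.003 .003 .08 -.002 .004 -.002;.003 .003 .1 -.002 .004 -.002;.003 .003 .115 -.002 .004 -.002;.003 .003 .12 -.002 .004 -.002;.003 .003 .12 -.002 .004 -.002'
python3 -m jog '0 0 0 0 0 0;0 0 0 0 0 0;0 0 0 0 0 0;0 0 0 0 0 0;0 0 0 0 0 0;0 0 0 0 0 0' -1 40
python3 -c "
from h import *
s=state();print(s['torque'],s['force'],s['ee_pos'],s['gripper_width'])"
```

```text
time_s: 11.62
ee_pos: [525.4, 175.6, 57.1]
ee_rot: [180.0, -0.1, 165.8]
force: [0.4, -1.0, 0.6]
gripper_width: 31.7
time_s: 12.12
ee_pos: [526.3, 177.4, 57.8]
ee_rot: [179.8, 0.0, 165.7]
force: [0.9, 4.5, -1.8]
gripper_width: 13.4
[ 1.08466487 -0.21851535 -0.01433401] [ 0.89279784  4.45984744 -1.81421708] [526.32759706 177.39001823  57.81592068] 13.442532294630766
```

```bash
cat > t.py <<'E'
from h import *
s=state();print("tz %.3f"%s["torque"][2],"t",np.round(s["torque"],2),"f",np.round(s["force"],1),np.round(s["ee_pos"],1),"yaw %.1f"%s["ee_rot"][2],"j6 %.1f"%s["qpos"][5],s["gripper_width"].round(1))
E
python3 -m jog '0 0 0 0 0 .03;0 0 0 0 0 .06;0 0 0 0 0 .09;0 0 0 0 0 .12;0 0 0 0 0 .15;0 0 0 0 0 .18;0 0 0 0 0 .21;0 0 0 0 0 .24;0 0 0 0 0 .27;0 0 0 0 0 .3;0 0 0 0 0 .33;0 0 0 0 0 .36;0 0 0 0 0 .39;0 0 0 0 0 .42;0 0 0 0 0 .45;0 0 0 0 0 .48;0 0 0 0 0 .51;0 0 0 0 0 .54;0 0 0 0 0 .57;0 0 0 0 0 .6' >/dev/null; python3 t.py
python3 -m jog '0 0 0 0 0 .03;0 0 0 0 0 .06;0 0 0 0 0 .09;0 0 0 0 0 .12;0 0 0 0 0 .15;0 0 0 0 0 .18;0 0 0 0 0 .21;0 0 0 0 0 .24;0 0 0 0 0 .27;0 0 0 0 0 .3' >/dev/null; python3 t.py
```

```text
Traceback (most recent call last):
  File "t.py", line 2, in <module>
    s=state();print("tz %.3f"%s["torque"][2],"t",np.round(s["torque"],2),"f",np.round(s["force"],1),np.round(s["ee_pos"],1),"yaw %.1f"%s["ee_rot"][2],"j6 %.1f"%s["qpos"][5],s["gripper_width"].round(1))
                                                                                                                                                                             ^^^^^^^^^^^^^^^^^^^^^^^^
AttributeError: 'float' object has no attribute 'round'
Traceback (most recent call last):
  File "t.py", line 2, in <module>
    s=state();print("tz %.3f"%s["torque"][2],"t",np.round(s["torque"],2),"f",np.round(s["force"],1),np.round(s["ee_pos"],1),"yaw %.1f"%s["ee_rot"][2],"j6 %.1f"%s["qpos"][5],s["gripper_width"].round(1))
                                                                                                                                                                             ^^^^^^^^^^^^^^^^^^^^^^^^
AttributeError: 'float' object has no attribute 'round'
```

```bash
sed -i 's/s\["gripper_width"\].round(1)/round(s["gripper_width"],1),"t",s["time_s"]/' t.py; python3 t.py
python3 -m jog '0 0 0 0 0 .03;0 0 0 0 0 .06;0 0 0 0 0 .09;0 0 0 0 0 .12;0 0 0 0 0 .15;0 0 0 0 0 .18' >/dev/null; python3 t.py
python3 -m jog '0 0 0 0 0 .03;0 0 0 0 0 .06;0 0 0 0 0 .09;0 0 0 0 0 .12' >/dev/null; python3 t.py
```

```text
tz 0.192 t [-0.09 -0.02  0.19] f [-0.5  0.6 -2.7] [525.7 177.   57.8] yaw 84.5 j6 22.7 13.5 t 14.6167
tz 0.121 t [-0.05 -0.07  0.12] f [-0.2  0.6 -2.8] [525.5 177.   57.8] yaw 68.2 j6 39.0 13.6 t 15.1167
tz 0.124 t [ 0.03 -0.03  0.12] f [-0.1  1.  -2.3] [525.3 177.1  57.8] yaw 57.3 j6 49.9 14.0 t 15.45
```

```bash

python3 -m jog '0 0 0 0 0 .03;0 0 0 0 0 .06;0 0 0 0 0 .09;0 0 0 0 0 .12' >/dev/null; python3 t.py
python3 -m jog '0 0 0 0 0 .03;0 0 0 0 0 .06;0 0 0 0 0 .09;0 0 0 0 0 .12' >/dev/null; python3 t.py
python3 -m jog '0 0 0 0 0 .03;0 0 0 0 0 .06;0 0 0 0 0 .09;0 0 0 0 0 .12' >/dev/null; python3 t.py
python3 -m jog '0 0 0 0 0 0;0 0 0 0 0 0;0 0 0 0 0 0;0 0 0 0 0 0' -.3; python3 -m jog '0 0 -.04 0 0 0;0 0 -.1 0 0 0;0 0 -.16 0 0 0;0 0 -.16 0 0 0'; python3 t.py
python3 - <<'E'
from h import *
save("w4",grab_frame("wrist"),1.4)
E
```

```text
tz 0.153 t [ 0.07 -0.07  0.15] f [-0.3  2.3 -2.2] [525.2 177.1  57.8] yaw 46.4 j6 60.8 13.8 t 15.7833
tz 0.168 t [ 0.12 -0.07  0.17] f [-0.   1.6 -3.4] [525.1 177.2  57.8] yaw 35.5 j6 71.7 13.9 t 16.1167
tz 0.144 t [ 0.11 -0.07  0.14] f [ 0.8  1.2 -2.3] [525.1 177.3  57.8] yaw 24.6 j6 82.6 13.8 t 16.45
time_s: 16.78
ee_pos: [525.2, 177.4, 58.1]
ee_rot: [-179.9, -0.1, 24.7]
force: [0.0, 0.0, 0.5]
gripper_width: 31.7
time_s: 17.12
ee_pos: [528.7, 178.3, 144.0]
ee_rot: [-180.0, -0.8, 24.7]
force: [0.0, 0.4, 0.7]
gripper_width: 31.7
tz -0.009 t [-0.01  0.   -0.01] f [0.  0.4 0.7] [528.7 178.3 144. ] yaw 24.7 j6 82.6 31.7 t 17.1167
```

View pics/w4.png

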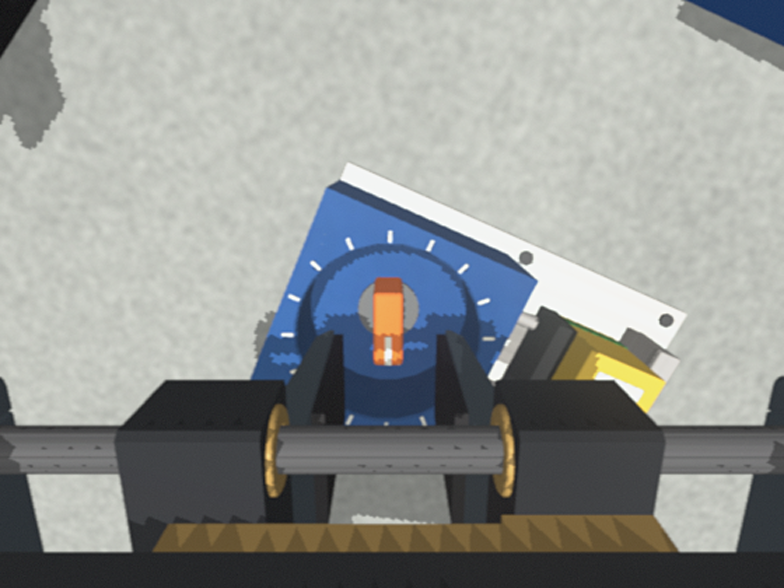

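The bar is aligned with the tool and the jaw has nearly reached the carton. I'll look from above the bed to measure the remaining gap before regripping.

```bash
python3 -m jog '0 0 -.06 0 0 -.05;0 0 -.12 0 0 -.1;0 0 -.188 0 0 -.2;-.03 .07 -.188 0 0 -.737;-.06 .13 -.188 0 0 -.737;-.09 .2 -.188 0 0 -.737;-.12 .26 -.188 0 0 -.737;-.146 .313 -.188 0 0 -.737;-.146 .313 -.188 0 0 -.737;-.146 .313 -.188 0 0 -.737;-.146 .313 -.188 0 0 -.737;-.146 .313 -.188 0 0 -.737;-.146 .313 -.188 0 0 -.737;-.146 .313 -.188 0 0 -.737'
python3 t.py
python3 - <<'E'
from h import *
c=cam("wrist");im=grab_frame("wrist");cv2.imwrite("pics/raw5.png",im[...,::-1])
cn,r=topface(im,c,68);print(r,cn.min(0),cn.max(0))
a,b=cn.min(0)-30,cn.max(0)+30; a=np.maximum(a,0)
save("w5",im[a[1]:b[1],a[0]:b[0]],5); print("crop origin",a)
g=cv2.cvtColor(im,cv2.COLOR_RGB2GRAY); k=(cn.min(0)+cn.max(0))//2
for col in (k[0]-22,k[0]+22): print(col,k[1],*g[k[1]:k[1]+60,col])
E
```

```text
time_s: 18.33
ee_pos: [525.4, 4.8, 234.2]
ee_rot: [179.6, -0.3, 91.0]
force: [-0.3, 0.8, 0.4]
gripper_width: 31.6
tz 0.039 t [ 0.02 -0.07  0.04] f [-0.3  0.8  0.4] [525.4   4.8 234.2] yaw 91.0 j6 -2.0 31.6 t 18.3333
((528.3019409179688, 67.57044219970703), (60.18448257446289, 39.283084869384766), 0.9888083338737488) [245  98] [317 147]
crop origin [215  68]
259 122 237 236 237 237 237 237 237 238 237 236 236 236 236 236 237 235 220 212 213 214 213 214 214 215 210 166 180 211 216 215 215 212 211 211 211 207 209 213 202 126 70 69 72 72 69 69 64 70 124 189 185 178 179 180 178 179 180 178 177 177
303 122 237 237 236 236 236 238 237 237 237 237 237 237 238 237 239 234 209 210 215 215 213 214 214 216 211 144 147 214 221 218 216 214 214 215 215 215 215 218 205 123 71 72 74 73 73 74 72 71 68 90 142 179 185 184 184 185 182 179 178 178
```

View pics/w5.png

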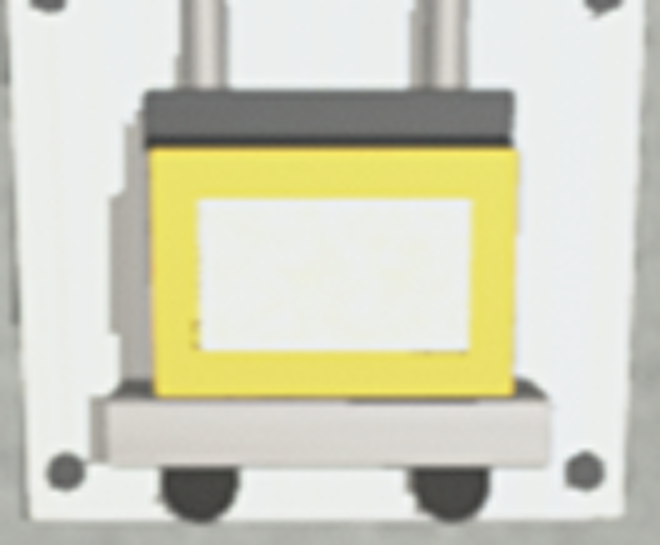

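```bash
python3 - <<'E'
from h import *
c=cam("wrist")
for col,re,rf in ((259,146.6,148.3),(303,146.5,148.5)):
    print("carton front",ray(c,(col,re),68),"fence",ray(c,(col,rf),48))
print("carton back", ray(c,(280,97.6),68),ray(c,(280,97.2),68),"fence side, plate front",[ray(c,(x,171.5),8)[1].round(1) for x in (259,303)])
s=state();p=s["ee_pos"];print(toolmove([525.6-p[0],177.4-p[1],120-p[2]],s))
T=R.from_euler("xyz",s["ee_rot"],degrees=True);W=R.from_euler("xyz",[180,0,s["ee_rot"][2]],degrees=True);print((T.inv()*W).as_rotvec()/(np.pi/2))
E
```

```text
carton front [510.3051007   48.01603367  68.        ] fence [509.49874471  44.32763209  48.        ]
carton front [547.13453004  48.70927372  68.        ] fence [548.71053785  44.79899375  48.        ]
carton back [527.13500448  87.55605697  68.        ] [527.12916567  87.8653243   68.        ] fence side, plate front [np.float64(16.4), np.float64(17.2)]
[0.34402216 0.00450435 0.23033048]
[ 4.76491013e-03 -3.12371030e-03 -1.16901005e-05]
```

```bash
python3 -m jog '.06 .004 0 0 0 -.8;.12 .004 0 0 0 -.8;.18 .004 0 0 0 -.8;.24 .004 0 0 0 -.8;.3 .004 0 0 0 -.8;.344 .004 0.02 0 0 -.8;.344 .004 0.06 0 0 -.8;.344 .004 0.12 0 0 -.8;.344 .004 0.17 0 0 -.8;.344 .004 0.22 0 0 -.8;.344 .004 0.23 0 0 -.8;.344 .004 0.23 0 0 -.8'
python3 - <<'E'
from h import *
s=state();p=s["ee_pos"];print(toolmove([525.6-p[0],177.4-p[1],58-p[2]],s),s["ee_rot"])
T=R.from_euler("xyz",s["ee_rot"],degrees=True);W=R.from_euler("xyz",[180,0,204.7],degrees=True);print((T.inv()*W).as_rotvec()/(np.pi/2))
E
```

```text
time_s: 19.38
ee_pos: [524.2, 177.3, 118.6]
ee_rot: [179.7, 0.1, 162.8]
force: [0.1, 0.1, 0.6]
gripper_width: 31.8
[-0.0023963   0.00053949  0.12111148] [1.79733087e+02 1.18942749e-01 1.62832949e+02]
[ 0.0023497   0.00234579 -0.46518535]
```

```bash
python3 -m jog '-.002 0 0 .002 .002 -.465;-.002 0 0 .002 .002 -.465;-.002 0 0 .002 .002 -.465;-.002 0 0 .002 .002 -.465;-.002 0 0 .002 .002 -.465;-.002 0 0 .002 .002 -.465;-.002 0 0 .002 .002 -.465;-.002 0 .03 .002 .002 -.465;-.002 0 .06 .002 .002 -.465;-.002 0 .09 .002 .002 -.465;-.002 0 .115 .002 .002 -.465;-.002 0 .121 .002 .002 -.465;-.002 0 .121 .002 .002 -.465'
python3 t.py
python3 -m jog '0 0 0 0 0 0;0 0 0 0 0 0;0 0 0 0 0 0;0 0 0 0 0 0;0 0 0 0 0 0;0 0 0 0 0 0' -1 40
python3 t.py
```

```text
time_s: 20.47
ee_pos: [525.5, 177.2, 58.2]
ee_rot: [180.0, 0.0, -155.5]
force: [-0.4, 0.6, -0.3]
gripper_width: 32.0
tz -0.012 t [ 0.18 -0.09 -0.01] f [-0.4  0.6 -0.3] [525.5 177.2  58.2] yaw -155.5 j6 -97.1 32.0 t 20.4667
time_s: 20.97
ee_pos: [526.1, 177.8, 59.3]
ee_rot: [180.0, 0.2, -155.5]
force: [-1.2, 1.5, 7.1]
gripper_width: 13.7
tz 0.082 t [0.51 0.12 0.08] f [-1.2  1.5  7.1] [526.1 177.8  59.3] yaw -155.5 j6 -97.1 13.7 t 20.9667
```

```bash

python3 -m jog '0 0 0 0 0 .02;0 0 0 0 0 .04;0 0 0 0 0 .06' >/dev/null; python3 t.py
for i in 1 2 3 4 5; do python3 -m jog '0 0 0 0 0 .02;0 0 0 0 0 .04' >/dev/null; python3 t.py; done
```

```text
tz 0.073 t [ 0.21 -0.08  0.07] f [-0.2  1.1 -0. ] [526.1 177.8  59.4] yaw -161.0 j6 -91.6 13.9 t 21.2167
tz 0.115 t [ 0.25 -0.11  0.12] f [-0.2  1.7  0.9] [526.1 177.8  59.4] yaw -164.7 j6 -87.9 13.6 t 21.3833
tz 0.177 t [ 0.27 -0.1   0.18] f [-0.6  0.7  0.8] [526.  177.8  59.4] yaw -168.3 j6 -84.2 13.7 t 21.55
tz 0.143 t [ 0.24 -0.05  0.14] f [ 0.1  1.4 -0.1] [526.1 177.8  59.4] yaw -172.0 j6 -80.5 13.9 t 21.7167
tz 0.105 t [ 0.32 -0.05  0.1 ] f [-0.1  0.7  1.1] [526.1 177.7  59.4] yaw -175.7 j6 -76.8 13.8 t 21.8833
tz 0.178 t [ 0.27 -0.1   0.18] f [0.6 1.1 0.2] [526.1 177.7  59.3] yaw -179.3 j6 -73.2 13.8 t 22.05
```

```bash

for i in 1 2 3 4 5 6 7 8 9; do python3 -m jog '0 0 0 0 0 .022' >/dev/null; python3 t.py|cut -c1-120; done
```

```text
tz 0.213 t [ 0.28 -0.08  0.21] f [-0.2  0.6 -0.1] [526.1 177.7  59.3] yaw 178.6 j6 -71.1 13.8 t 22.1333
tz 0.238 t [ 0.27 -0.04  0.24] f [-0.1  1.3  0.4] [526.  177.7  59.4] yaw 176.6 j6 -69.0 13.7 t 22.2167
tz 0.190 t [ 0.25 -0.09  0.19] f [ 0.4  1.1 -0. ] [526.1 177.7  59.4] yaw 174.5 j6 -66.9 14.0 t 22.3
tz 0.208 t [ 0.33 -0.11  0.21] f [-0.1  1.6  0.4] [526.  177.7  59.4] yaw 172.5 j6 -64.9 14.0 t 22.3833
tz 0.161 t [ 0.32 -0.05  0.16] f [-0.6  0.3  0.5] [526.1 177.7  59.4] yaw 170.4 j6 -62.8 13.9 t 22.4667
tz 0.203 t [ 0.28 -0.08  0.2 ] f [-0.   1.2  0.1] [526.  177.7  59.4] yaw 168.4 j6 -60.7 13.8 t 22.55
tz 0.237 t [ 0.29 -0.11  0.24] f [0.1 1.8 0.2] [526.  177.7  59.4] yaw 166.3 j6 -58.7 13.9 t 22.6333
tz 0.231 t [ 0.32 -0.09  0.23] f [ 0.3  1.8 -0.2] [526.  177.6  59.3] yaw 164.3 j6 -56.6 14.0 t 22.7167
tz 0.217 t [ 0.28 -0.06  0.22] f [-0.3  1.6 -0.7] [526.  177.6  59.3] yaw 162.2 j6 -54.5 14.0 t 22.8
```

```bash
python3 -m jog '0 0 0 0 0 0;0 0 0 0 0 0;0 0 0 0 0 0;0 0 0 0 0 0' -.3; python3 t.py
python3 -m jog '0 0 -.03 0 0 0;0 0 -.08 0 0 0;0 0 -.14 0 0 0;0 0 -.2 0 0 0.08;0 0 -.27 0 0 .16;0 0 -.35 0 0 .25;-.02 -.06 -.35 0 0 .79;-.04 -.12 -.35 0 0 .79;-.06 -.18 -.35 0 0 .79;-.08 -.24 -.35 0 0 .79;-.1 -.3 -.35 0 0 .79;-.105 -.329 -.35 0 0 .79;-.105 -.329 -.35 0 0 .79;-.105 -.329 -.35 0 0 .79;-.105 -.329 -.35 0 0 .79;-.105 -.329 -.35 0 0 .79'
cat > m.py <<'E'
from h import *
s=state();c=cam("wrist");im=grab_frame("wrist");cv2.imwrite("pics/raw6.png",im[...,::-1])
T5=None
cn,r=topface(im,c,68);print(r,cn.min(0),cn.max(0),s["ee_pos"],s["ee_rot"])
g=cv2.cvtColor(im,cv2.COLOR_RGB2GRAY).astype(float)
k=(cn.min(0)+cn.max(0))//2
for col in (k[0]-22,k[0],k[0]+22): print(*g[cn[:,1].max()-4:cn[:,1].max()+8,col].astype(int))
# plate left/right dark holes and fence rear as fixed references
fr=[np.argmin(np.diff(g[k[1]+35:k[1]+70,x]))+k[1]+35.5 for x in (k[0]-1,k[0],k[0]+1)];print("plate front y",ray(c,(k[0],np.mean(fr)),8)[1],fr)
a,b=cn.min(0)-30,cn.max(0)+30; save("w6",im[max(a[1],0):b[1],a[0]:b[0]],5)
E
python3 m.py
```

```text
time_s: 23.13
ee_pos: [526.0, 177.5, 59.3]
ee_rot: [-180.0, 0.2, 162.3]
force: [-0.0, 0.1, 0.4]
gripper_width: 31.9
tz -0.037 t [ 0.13 -0.13 -0.04] f [-0.   0.1  0.4] [526.  177.5  59.3] yaw 162.3 j6 -54.6 31.9 t 23.1333
time_s: 24.47
ee_pos: [525.2, 5.5, 234.6]
ee_rot: [179.8, 0.1, 91.3]
force: [-0.6, -0.5, -0.6]
gripper_width: 31.7
((528.4309692382812, 65.60745239257812), (59.50123596191406, 39.3978157043457), 1.3160309791564941) [246 100] [319 149] [525.15164842   5.49511905 234.59011181] [1.79787159e+02 1.05743705e-01 9.13375585e+01]
214 213 213 211 208 212 214 214 212 212 211 209
214 214 214 213 205 192 212 217 214 214 214 213
214 215 214 215 203 166 208 219 215 215 215 214
plate front y 16.963127053851437 [np.float64(170.5), np.float64(170.5), np.float64(170.5)]
```

View pics/w6.png

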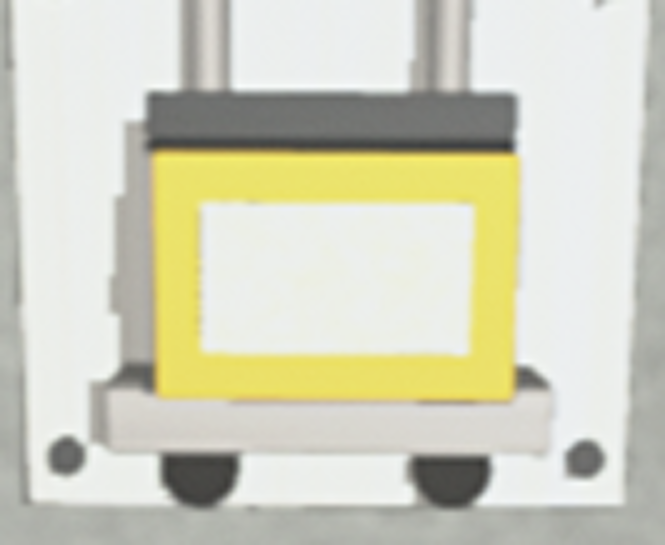

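```bash
python3 - <<'E'
from h import *
s=state();c6=cam("wrist");M6=R.from_rotvec(c6[1]).as_matrix();T6=R.from_euler("xyz",s["ee_rot"],degrees=True).as_matrix();p6=np.array(s["ee_pos"])
Rc=M6@T6; tc=M6@p6+c6[2]           # tool->cam
T5=R.from_euler("xyz",[179.6,-.3,91.0],degrees=True).as_matrix();p5=np.array([525.4,4.8,234.2])
M5=Rc@T5.T; c5=(c6[0],R.from_matrix(M5).as_rotvec(),tc-M5@p5)
def edge(v,a,b,sgn):
    d=np.diff(v)*sgn;k=a+np.argmax(d[a:b]);w=np.clip(d[k-2:k+3],0,None);return ((np.arange(k-2,k+3)+.5)*w).sum()/w.sum()
for n,c in (("pics/raw5.png",c5),("pics/raw6.png",c6)):
    im=cv2.imread(n);g=cv2.cvtColor(im,cv2.COLOR_BGR2GRAY).astype(float);sat=cv2.cvtColor(im,cv2.COLOR_BGR2HSV)[...,1].astype(float)
    out=[]
    for col in range(250,312,3):
        cb=ray(c,(col,edge(sat[:,col],88,108,1)),68)[1];cf=ray(c,(col,edge(sat[:,col],138,155,-1)),68)[1]
        fb=ray(c,(col,edge(g[:,col],152,168,-1)),48)[1]; pf=ray(c,(col,edge(g[:,col],164,180,-1)),8)[1]
        jb=ray(c,(col,edge(g[:,col],76,96,-1)),47)[1]
        out.append((cb,cf,fb,pf,jb))
    print(n,"carton back,front, fence back, plate front, jaw back",np.median(out,0).round(2))
    o=np.array(out);print(" (centre-fenceback)",np.median((o[:,0]+o[:,1])/2-o[:,2]).round(2))
E
```

```text
pics/raw5.png carton back,front, fence back, plate front, jaw back [88.42 47.89 34.36 16.75 97.88]
 (centre-fenceback) 33.95
pics/raw6.png carton back,front, fence back, plate front, jaw back [86.02 45.5  34.82 17.13 95.34]
 (centre-fenceback) 30.84
```

```bash
python3 -c "
from h import *
print(job_done())"
```

```text
the job is handed in; nothing more can be done
None
```

I stood the carton square in the middle of the bed, let go of it, and turned the knob clockwise in two grips (141° + 42°). I then released the knob, withdrew the gripper and handed the job in at about 24.5 s. No verdict was reported.

**Last checks:**
- **Position:** the carton is upright against the fence, about 1 mm from the bed's middle along x. It is within about 0.3° of square to the fixture.
- **Contact:** the last wrist picture shows jaw and fence touching the carton and nothing touching the robot.
- **Clamp force:** I have no direct reading of it. The carton's travel (about 2.8 mm) against the jaw's commanded travel (5.2 mm) gives about 10–12 N. The rise in knob torque of roughly 0.07–0.085 N m agrees with that.

**Disagreements:**
- **Torque:** readings were noisy (±0.03 N m), so they only roughly confirm the force.
- **Carton travel:** without the fence as a reference it came out at 2.0–2.4 mm, which would mean 13–16 N. That is still inside 6–18 N.
- **Fence face:** its position differed by about 0.7 mm between two views.
- **Other things on the bench:** I did not measure them again at the end. The arm never worked close to them.

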